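# Reload four sample containers in reverse order

### The job

Move the four sample containers from the aluminium draining rack to the white carrier in reverse order, because the next bench works from the other end: the one at the rack's left end (as the robot sees it) goes into the carrier's right-end compartment, the next into the compartment beside it, and so on. Set each down gently, upright on the floor of its own compartment, and let go. Do not tip any of them over, and leave the spray bottle and the tape roll alone.

Things in the scene. Friction and masses are not known exactly. Their poses are not given: they have to be found in the camera images.
- bottle: slim amber glass sample bottle, a plain cylinder 36 mm in diameter and 100 mm tall, its top 18 mm a steel cap of the same diameter; 80 to 170 g. Origin at the centre of its underside, z up its axis.
- pot: square clear plastic sample pot, 44 x 44 mm, with a white lid 46 x 46 x 14 mm on top, 66 mm tall in all; 100 to 200 g; its sides lie within 0.15 rad of the rack's sides at the start. Origin at the centre of its underside, z up its axis. x and y are square to its sides.
- jar: wide low glass jar, a plain cylinder 54 mm in diameter and 58 mm tall, its top 14 mm an aluminium lid of the same diameter; 140 to 280 g. Origin at the centre of its underside, z up its axis.
- flask: amber flask with shoulders: round body 52 mm in diameter up to 36 mm, a cone up to 55 mm, a neck 26 mm in diameter, and a black cap 32 mm in diameter from 64 to 90 mm (its top); 120 to 240 g. Origin at the centre of its underside, z up its axis.
- drain_rack: fixed aluminium draining board 90 x 320 x 6 mm, long along its y; carries the four inserts at y = +114, +38, -38, -114 mm, x = 0 (insert undersides at z = 6 mm, containers' at 9 mm). Origin: centre of its underside; +y is its left end as the robot sees it (turned at most 0.3 rad). It may stand left or right of the robot, the carrier on the other side.
- carrier: fixed white open box 80 x 308 mm, walls 20 mm high, 4 mm thick, floor 4 mm thick, split into four compartments 72 x 72 mm inside, centred at y = +114, +38, -38, -114 mm, x = 0; empty at the start. Flat grey grips 18 mm high stick out 26 mm at its ends. Origin: centre of its underside; +y is its left end as the robot sees it (turned at most 0.3 rad).
- insert_bottle: shallow square grey tray insert fixed on the draining rack: 74 mm outside, 70 mm inside, rim 12 mm high, floor 3 mm thick; origin at the centre of its underside. The bottle stands in it at the start (within 4 mm of its centre). It never moves, so it marks the bottle's starting place. All four inserts look alike.
- insert_pot: shallow square grey tray insert fixed on the draining rack: 74 mm outside, 70 mm inside, rim 12 mm high, floor 3 mm thick; origin at the centre of its underside. The pot stands in it at the start (within 4 mm of its centre). It never moves, so it marks the pot's starting place. All four inserts look alike.
- insert_jar: shallow square grey tray insert fixed on the draining rack: 74 mm outside, 70 mm inside, rim 12 mm high, floor 3 mm thick; origin at the centre of its underside. The jar stands in it at the start (within 4 mm of its centre). It never moves, so it marks the jar's starting place. All four inserts look alike.
- insert_flask: shallow square grey tray insert fixed on the draining rack: 74 mm outside, 70 mm inside, rim 12 mm high, floor 3 mm thick; origin at the centre of its underside. The flask stands in it at the start (within 4 mm of its centre). It never moves, so it marks the flask's starting place. All four inserts look alike.
- spray_bottle: green spray bottle, 72 mm in diameter, 225 mm tall, standing loose at the right edge of the work, a bystander. Origin at the centre of its underside.
- tape_roll: roll of brown tape lying flat, 100 mm in diameter, 48 mm high, loose, beyond the racks, a bystander. Origin at the centre of its underside.

How it is judged:
At the end, for the whole second after the job is handed in: Each container stands in the compartment that mirrors its starting place (left end to right end, and so on): within 30 mm of the compartment's centre each way (any place inside it), underside within 5 mm of the compartment floor, tilted less than 0.1 rad, at rest (under 0.02 m/s and 0.2 rad/s) (((y of insert_bottle in the frame of drain_rack between 0.094 and 0.134 m and y of bottle in the frame of carrier between -0.144 and -0.084 m) or (y of insert_bottle in the frame of drain_rack between 0.018 and 0.058 m and y of bottle in the frame of carrier between -0.068 and -0.008 m) or (y of insert_bottle in the frame of drain_rack between -0.058 and -0.018 m and y of bottle in the frame of carrier between 0.008 and 0.068 m) or (y of insert_bottle in the frame of drain_rack between -0.134 and -0.094 m and y of bottle in the frame of carrier between 0.084 and 0.144 m)) and x of bottle in the frame of carrier between -0.03 and 0.03 m and z of bottle in the frame of carrier between -0.001 and 0.009 m and angle between each of bottle, pot, jar, flask's own z axis and vertical below 0.1 rad and linear speed of each of bottle, pot, jar, flask below 0.02 m/s and angular speed of each of bottle, pot, jar, flask below 0.2 rad/s and ((y of insert_pot in the frame of drain_rack between 0.094 and 0.134 m and y of pot in the frame of carrier between -0.144 and -0.084 m) or (y of insert_pot in the frame of drain_rack between 0.018 and 0.058 m and y of pot in the frame of carrier between -0.068 and -0.008 m) or (y of insert_pot in the frame of drain_rack between -0.058 and -0.018 m and y of pot in the frame of carrier between 0.008 and 0.068 m) or (y of insert_pot in the frame of drain_rack between -0.134 and -0.094 m and y of pot in the frame of carrier between 0.084 and 0.144 m)) and x of pot in the frame of carrier between -0.03 and 0.03 m and z of pot in the frame of carrier between -0.001 and 0.009 m and ((y of insert_jar in the frame of drain_rack between 0.094 and 0.134 m and y of jar in the frame of carrier between -0.144 and -0.084 m) or (y of insert_jar in the frame of drain_rack between 0.018 and 0.058 m and y of jar in the frame of carrier between -0.068 and -0.008 m) or (y of insert_jar in the frame of drain_rack between -0.058 and -0.018 m and y of jar in the frame of carrier between 0.008 and 0.068 m) or (y of insert_jar in the frame of drain_rack between -0.134 and -0.094 m and y of jar in the frame of carrier between 0.084 and 0.144 m)) and x of jar in the frame of carrier between -0.03 and 0.03 m and z of jar in the frame of carrier between -0.001 and 0.009 m and ((y of insert_flask in the frame of drain_rack between 0.094 and 0.134 m and y of flask in the frame of carrier between -0.144 and -0.084 m) or (y of insert_flask in the frame of drain_rack between 0.018 and 0.058 m and y of flask in the frame of carrier between -0.068 and -0.008 m) or (y of insert_flask in the frame of drain_rack between -0.058 and -0.018 m and y of flask in the frame of carrier between 0.008 and 0.068 m) or (y of insert_flask in the frame of drain_rack between -0.134 and -0.094 m and y of flask in the frame of carrier between 0.084 and 0.144 m)) and x of flask in the frame of carrier between -0.03 and 0.03 m and z of flask in the frame of carrier between -0.001 and 0.009 m); the robot touches nothing.
It fails at once if a container is tipped over (more than 0.8 rad) (angle between any of bottle, pot, jar, flask's own z axis and vertical above 0.8 rad).
It fails at once if a container is dropped or slammed into the carrier (over 0.6 m/s in the last 16 mm above its floor) ((z of bottle in the frame of carrier below 0.02 m and x of bottle in the frame of carrier between -0.04 and 0.04 m and y of bottle in the frame of carrier between -0.155 and 0.155 m and linear speed of bottle above 0.6 m/s) or (z of pot in the frame of carrier below 0.02 m and x of pot in the frame of carrier between -0.04 and 0.04 m and y of pot in the frame of carrier between -0.155 and 0.155 m and linear speed of pot above 0.6 m/s) or (z of jar in the frame of carrier below 0.02 m and x of jar in the frame of carrier between -0.04 and 0.04 m and y of jar in the frame of carrier between -0.155 and 0.155 m and linear speed of jar above 0.6 m/s) or (z of flask in the frame of carrier below 0.02 m and x of flask in the frame of carrier between -0.04 and 0.04 m and y of flask in the frame of carrier between -0.155 and 0.155 m and linear speed of flask above 0.6 m/s)).
It fails at once if the spray bottle or the tape roll is moved more than 30 mm (distance of any of spray_bottle, tape_roll from where it was at the start of the episode above 0.03 m).
It also fails if it takes over 120 s, if anything falls off the work surface, if the arm or the gripper's body presses on something with over 40 N, if the wrist force passes 120 N, or if a joint passes its speed limit or range.

### The arm

A 6-joint arm with a two-finger parallel gripper is mounted at the origin on the work surface. World frame = base frame: x ahead of the robot, y to its left, z up, the work surface at z = 0. Lengths are in m, angles in rad, forces in N, time in s.
With the tool pointing down it reaches from about 0.425 to 0.95 m from the base axis. Payload 14.7 kg.
Tool frame: the origin (TCP) lies at the very end of the fingers, on their centre line; the grasp point (between the pads) lies robot.pinch_z behind it (robot.pinch_z is the distance from the TCP to the grasp point, in m); z points along the fingers, x is the direction in which the jaws open and shut, and the axes are right-handed (so a half turn about z gives the same grasp; the last joint's range is limited). The gripper opens to 85 mm and grips with 20 to 120 N. Pads are 22 mm wide; open, the fingers measure 114 mm over their backs; the gripper's body (76 mm by 85 mm) begins 54 mm behind the grasp point. The pads swing forward as they close: fully open they stand 13 mm farther back than shut.
Start: joints at [1.227, 0.48, 1.596, -0, 1.065, -0.047], TCP at [0.19, 0.622, 0.231] pointing down, gripper open.
Joint ranges: [-2.75, 2.75], [-0.82, 2.05], [0.23, 2.67], [-1.56, 4.7], [0.09, 2.69], [-2.92, 2.92]. Speed limits (rad/s): [1.89, 1.89, 2.39, 3.01, 3.01, 3.01].

### API

Orientations are given as [roll, pitch, yaw] about the fixed x, y, z axes, in that order (R = Rz(yaw) Ry(pitch) Rx(roll)).
In Python, from workcell import robot gives the robot as it stands.
- The arm moves only by the tool jog_arm, never from a script. Its argument "moves" is text: rows parted by semicolons, each of 5 numbers parted by spaces: the closure, from -1 (fully open) to 1 (shut), then the shift along the world's x, y, z in mm, then the turn about the world's z in rad. A call has 1 to 12 rows; each row shifts and turns the commanded pose from where the row before left it; what a row does not reach is not made up. A row lasts 1/10 s, in which the tool goes at most 50 mm and 8.59 degrees, less where a joint would pass 70% of its speed; a pose out of reach is approached as far as the arm can. A call is refused whole if a number of a shift passes 50 or a number of a turn 0.15, either way. A call with a gripper value outside its range is refused whole. The fingers move at their own pace and stop on an object; "squeeze" is the grip in N (left out, the last holds). Time passes only in rows, so rows that do not move let the fingers close. It gives the time, the measured TCP pose, the force and the opening at its end, in the units of the state.
- robot.state(): the state, without advancing time (a new reading comes with each control period).
- robot.capture(name): name is "scene" or "top" or "wrist"; returns (picture, depth): 480x640x3 uint8, red, green, blue; 480x640 float32, m along the optical axis (not along the pixel's ray), 0 where there is no reading.
- robot.calibration(name): a dict with "fx", "fy", "cx", "cy" (pixels), "rvec" (rotation vector, rad) and "tvec" (3), from world to camera coordinates, as OpenCV has them; the wrist camera has in their place "T_tool_cam" (4x4, takes a point from camera to tool coordinates, whose origin is the TCP and whose axes are the tool frame's). Camera axes: x right, y down, z forward; pixel columns grow to the right and rows downward; lengths in m; the calibration is good to about 2 mm. A picture is of the moment at which its call begins: read the wrist's pose just before it. calibration takes no time and is no camera call.
- robot.finish_job(): hands the job in, once; it reports no verdict.
The state is a dict: "clock": time; "qpos": joint angles; "dq": joint speeds; "joint_torque": joint torques, N m; "position": TCP position; "tcp_rot": TCP orientation; "ft_force": force on the tool from outside, world axes, zero at the start; "moment": the same for the moment, N m; "grip_width": finger opening in m.
Only numpy, scipy, OpenCV 4.12 (cv2) and the standard library are available. Lean on these libraries where they do the work, as an engineer would, in place of code of your own. Each camera call takes 0.05 s, during which the arm holds its last target. There are 200 camera calls.

## Working session

There is one attempt and no reset: what is moved stays moved. The work goes in short steps, Python scripts to look and compute and a tool call to move; the robot and the scene stay as the last step left them, time stands still between calls to the robot, and variables do not carry over. Pictures are saved under pics/ and viewed, about 12 in all and at most 16, crops included, and the job is handed in when it is done.

Besides the shell and the picture viewer there is one more tool, called after "Call:" as name(argument=value, ...), one argument or row to a line, values as JSON. jog_arm: Moves the arm, as the interface text tells. Its arguments: {"type":"object","properties":{"moves":{"type":"string"},"squeeze":{"type":"number"}},"required":["moves"]}

```bash
mkdir -p pics; ls; cat > h.py <<'E'
import numpy as np,cv2
from workcell import robot
def cap(n,f=None):
    s=robot.state(); im,d=robot.capture(n)
    if f: cv2.imwrite('pics/'+f,im[...,::-1])
    return im,d,s
def cam(n,s=None):
    c=robot.calibration(n); 
    R=cv2.Rodrigues(np.array(c['rvec'],float))[0]; return c,R,np.array(c['tvec'],float).ravel()
def cloud(n,d):
    c,R,t=cam(n); v,u=np.mgrid[0:480,0:640]
    P=np.stack([(u-c['cx'])/c['fx']*d,(v-c['cy'])/c['fy']*d,d],-1)
    return (P-t)@R
def pix2z(n,u,v,z):
    c,R,t=cam(n); r=R.T@np.array([(u-c['cx'])/c['fx'],(v-c['cy'])/c['fy'],1]); o=-R.T@t
    return o+r*(z-o[2])/r[2]
E
python3 - <<'E'
from h import *
print(robot.state(),robot.pinch_z)
for n in('top','scene'):
    im,d,s=cap(n,n+'0.png'); P=cloud(n,d); np.savez(n+'0.npz',im=im,d=d,P=P); c=cam(n); print(n,(-c[1].T@c[2]),(d>0).mean())
E
```

```text
pics
{'clock': 0.0, 'qpos': array([ 1.22741480e+00,  4.80812936e-01,  1.59685544e+00,  3.23505623e-05,
        1.06507799e+00, -4.65701168e-02]), 'dq': array([ 8.83018076e-04, -3.32886943e-04,  4.21177899e-05,  1.08697496e-03,
       -1.42549216e-03, -6.93995315e-05]), 'joint_torque': array([ 4.87032274e-03, -9.50631452e+01, -4.30196214e+01,  3.15471343e-04,
        1.18647944e-02, -1.74824055e-05]), 'position': array([0.18992624, 0.62122322, 0.23069152]), 'tcp_rot': array([-3.14151069e+00,  1.15113772e-03,  1.27396927e+00]), 'ft_force': array([0.61115888, 0.51724369, 0.33429007]), 'moment': array([0.06340827, 0.00176527, 0.00314566]), 'grip_width': 0.08540771281371048} 0.0187
top [ 0.55915643 -0.09935807  1.17625784] 0.996064453125
scene [ 1.19804103 -0.42304946  0.86567953] 0.996103515625
```

View pics/top0.png

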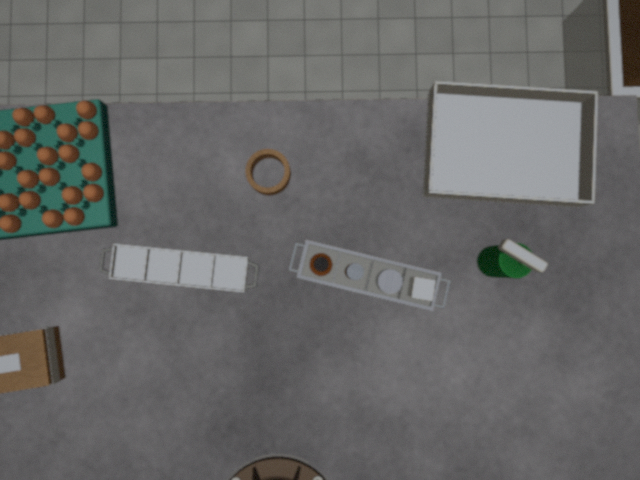

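View pics/scene0.png

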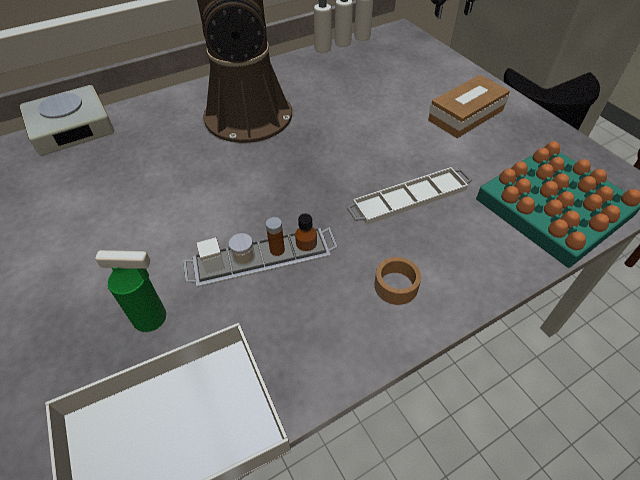

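The top view shows x up and y left. The carrier is on the left at (180,268), and the rack on the right at (370,275) holds flask, bottle, jar, pot from left to right. The tape roll is at (268,172) and the spray bottle at (505,260). The scene view agrees. Next I'll measure.

```bash
cat > m.py <<'E'
from h import *
z=np.load('top0.npz'); P=z['P']; im=z['im']
print('table z',np.median(P[350:450,100:220,2]), np.median(P[320:400,300:450,2]))
# containers: connected blobs by height above z=0.035 in rack region
sub=np.zeros((480,640),bool); sub[225:325,280:460]=1
m=((P[...,2]>0.035)&sub).astype(np.uint8)
n,l,st,ce=cv2.connectedComponentsWithStats(m)
for i in range(1,n):
    if st[i,4]<15: continue
    Q=P[l==i]; top=Q[Q[:,2]>np.percentile(Q[:,2],90)-0.012]
    print('obj',st[i],Q[:,2].max().round(3),'topmean',top.mean(0).round(4),'mid',((top.max(0)+top.min(0))/2).round(4),'ext',np.ptp(top,axis=0).round(3))
# rack / carrier via minAreaRect of low stuff
for nm,(r0,r1,c0,c1),(a,b) in(('carrier',(225,310,90,270),(0.010,0.035)),('rack',(225,325,280,460),(0.011,0.05))):
    s=np.zeros((480,640),bool); s[r0:r1,c0:c1]=1
    m=s&(P[...,2]>a)&(P[...,2]<b); Q=P[m]
    r=cv2.minAreaRect((Q[:,:2]*1000).astype(np.float32)); print(nm,r,len(Q))
    g=cv2.resize(im[r0:r1,c0:c1],None,fx=4,fy=4,interpolation=cv2.INTER_CUBIC); cv2.imwrite(f'pics/{nm}.png',g[...,::-1])
E
python3 m.py
```

```text
table z -0.0008729750910768529 -0.0012366813687326931
obj [309 253  23  23 424] 0.104 topmean [ 0.5692 -0.1017  0.0976] mid [ 0.569  -0.1013  0.0977] ext [0.029 0.03  0.012]
obj [345 263  20  17 254] 1.176 topmean [ 0.5531 -0.1721  0.1211] mid [ 0.5535 -0.145   0.6372] ext [0.033 0.091 1.078]
obj [376 269  26  25 516] 1.176 topmean [ 0.5309 -0.25    0.0677] mid [ 0.532  -0.188   0.6169] ext [0.054 0.177 1.119]
obj [409 277  26  24 511] 1.176 topmean [ 0.5145 -0.3189  0.0781] mid [ 0.5243 -0.2225  0.6207] ext [0.07  0.246 1.111]
carrier ((570.408935546875, 237.7574920654297), (397.78515625, 119.55397033691406), 75.64022064208984) 1256
rack ((544.0701293945312, -211.07516479492188), (360.8426513671875, 74.21444702148438), 75.53750610351562) 1008
```

View pics/carrier.png

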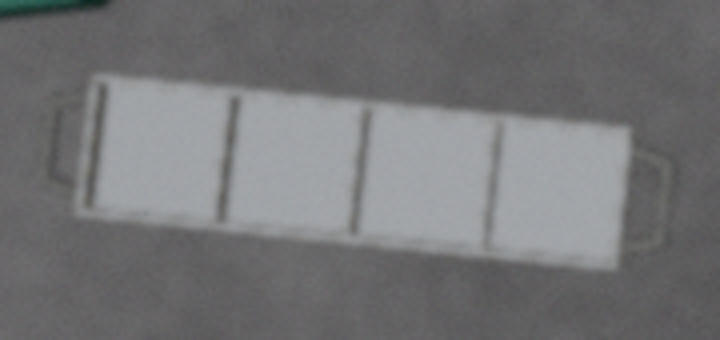

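View pics/rack.png

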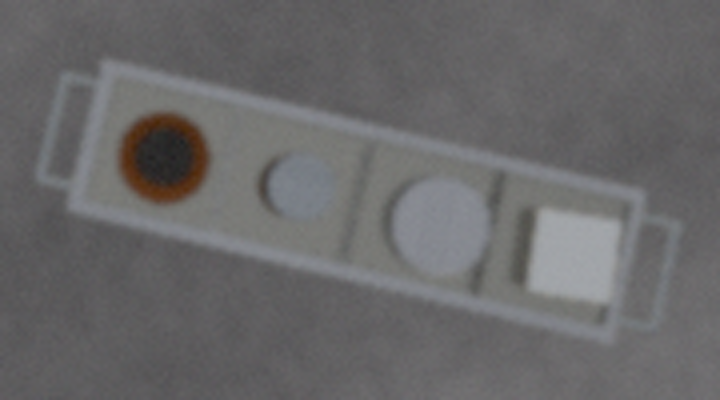

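In the carrier crop the rim corners are at (92,75), (631,125), (617,270) and (76,217). In the rack crop the corners are at (104,62), (645,190), (612,340) and (68,212). The flask cap is at (164,156), the bottle at (301,185), the jar at (440,227) and the pot lid at about (574,254).

```bash
cat > m2.py <<'E'
from h import *
def w(x,y,z,o): return pix2z('top',(x+.5)/4-.5+o[0],(y+.5)/4-.5+o[1],z)[:2]
C=np.array([w(*p,.02,(90,225)) for p in((92,75),(631,125),(617,270),(76,217))])
R=np.array([w(*p,.006,(280,225)) for p in((104,62),(645,190),(612,340),(68,212))])
for nm,Q in(('carrier',C),('rack',R)):
    c=Q.mean(0); e=(Q[0]+Q[3]-Q[1]-Q[2])/2; a=np.arctan2(-e[0],e[1]); f=(Q[0]+Q[1]-Q[2]-Q[3])/2
    print(nm,c.round(4),'yaw',a.round(4),'len',np.linalg.norm(e).round(4),'wid',np.linalg.norm(f).round(4))
    ex=np.array([-np.sin(a),np.cos(a)])
    for y in(.114,.038,-.038,-.114): print('   ',y,(c+y*ex).round(4))
o=(280,225)
for n,x,y,z in(('flask',164,156,.099),('bottle',301,185,.109),('jar',440,227,.067)): print(n,w(x,y,z,o).round(4))
L=np.array([w(*p,.075,o) for p in((538,206),(620,212),(612,303),(527,292))]); e=L[0]+L[3]-L[1]-L[2];g=L[0]+L[1]-L[2]-L[3]
print('pot',L.mean(0).round(4),np.arctan2(-e[0],e[1]),np.arctan2(g[1],g[0]), np.linalg.norm(e)/2,np.linalg.norm(g)/2)
# depth tops
z=np.load('top0.npz'); P=z['P']
for n,x,y,r in(('flask',164,156,.016),('bottle',301,185,.018),('jar',440,227,.027),('pot',574,254,.03)):
    zz=dict(flask=.099,bottle=.109,jar=.067,pot=.075)[n]; c=w(x,y,zz,o)
    m=(abs(P[...,2]-zz)<.009)&(np.linalg.norm(P[...,:2]-c,axis=-1)<r+.012); Q=P[m]
    print(n,'depth',Q.mean(0).round(4),len(Q),cv2.minAreaRect((Q[:,:2]*1000).astype(np.float32)))
for n,(r0,r1,c0,c1) in(('tape',(140,205,240,300)),('spray',(230,290,470,560))):
    Q=P[r0:r1,c0:c1].reshape(-1,3); Q=Q[(Q[:,2]>.02)&(Q[:,2]<.3)]; print(n,Q.min(0).round(3),Q.max(0).round(3))
s=robot.calibration('wrist'); print(s['T_tool_cam'],s['fx'])
E
python3 m2.py
```

```text
carrier [0.5657 0.2192] yaw -0.1065 len 0.3072 wid 0.0811
    0.114 [0.5778 0.3326]
    0.038 [0.5697 0.257 ]
    -0.038 [0.5616 0.1814]
    -0.114 [0.5535 0.1059]
rack [ 0.544 -0.212] yaw -0.2434 len 0.3165 wid 0.0875
    0.114 [ 0.5715 -0.1014]
    0.038 [ 0.5532 -0.1752]
    -0.038 [ 0.5349 -0.2489]
    -0.114 [ 0.5165 -0.3227]
flask [ 0.5698 -0.1025]
bottle [ 0.5538 -0.1735]
jar [ 0.5301 -0.2509]
pot [ 0.5155 -0.3211] -0.11288633557985596 -0.13311820528361862 0.044722264453986055 0.04741537703168586
flask depth [ 0.5692 -0.1017  0.0976] 178 ((569.0394897460938, -101.232421875), (29.558862686157227, 29.441768646240234), 89.46746063232422)
bottle depth [ 0.553  -0.1732  0.1076] 230 ((553.5347290039062, -172.88668823242188), (35.27045822143555, 33.221771240234375), 89.37626647949219)
jar depth [ 0.5309 -0.2502  0.0655] 490 ((530.8143310546875, -250.0690460205078), (52.42942810058594, 51.822757720947266), 89.2960433959961)
pot depth [ 0.5143 -0.32    0.0735] 467 ((514.0696411132812, -320.8615417480469), (46.97785949707031, 45.439762115478516), 79.75769805908203)
tape [ 0.73  -0.035  0.02 ] [0.828 0.064 0.053]
spray [ 0.536 -0.526  0.02 ] [ 0.611 -0.438  0.228]
[[ 9.99998737e-01 -1.58908472e-03 -1.41734655e-05 -2.05778427e-04]
 [ 1.50802129e-03  9.46097386e-01  3.23878778e-01 -8.23413456e-02]
 [-5.01261339e-04 -3.23878390e-01  9.46098587e-01 -1.41592949e-01]
 [ 0.00000000e+00  0.00000000e+00  0.00000000e+00  1.00000000e+00]] 408.0636912038466
```

Call:
jog_arm(
  moves="-1 30 -45 0 -0.126;-1 30 -45 0 -0.126;-1 30 -45 0 -0.126;-1 30 -45 0 -0.126;-1 30 -45 0 -0.126;-1 30 -45 0 -0.126;-1 30 -45 0 -0.126;-1 30 -45 0 -0.126;-1 30 -45 0 -0.126;-1 30 -45 0 -0.126;-1 30 -45 0 -0.126;-1 30 -45 0 -0.126",
  squeeze=40,
)

```text
clock: 1.3
position: [0.5236, 0.1204, 0.2312]
tcp_rot: [-3.142, 0.0, -0.243]
ft_force: [1.2, 1.5, 0.3]
grip_width: 0.0853
```

Call:
jog_arm(
  moves="-1 4 -36 0 0;-1 4 -36 0 0;-1 4 -36 0 0;-1 4 -36 0 0;-1 4 -36 0 0;-1 0 0 0 0;-1 0 0 0 0;-1 0 0 0 0",
)

```text
clock: 2.1
position: [0.5426, -0.057, 0.2311]
tcp_rot: [-3.141, 0.001, -0.238]
ft_force: [0.6, -0.4, -0.0]
grip_width: 0.0851
```

Call:
jog_arm(
  moves="-1 13 -22 0 0;-1 14 -23 0 0;-1 0 0 0 0;-1 0 0 -35 0;-1 0 0 -35 0;-1 0 0 -35 0;-1 0 0 -30 0;-1 0 0 -20 0;-1 0 0 -9 0;-1 0 0 0 0;-1 0 0 0 0",
)

```text
clock: 3.2
position: [0.5703, -0.1022, 0.0681]
tcp_rot: [-3.142, -0.001, -0.237]
ft_force: [0.8, -0.5, 0.6]
grip_width: 0.0854
```

```bash
python3 - <<'E'
from h import *
im,d,s=cap('wrist','w1.png'); print(s['position'],s['tcp_rot'])
E
```

```text
[ 0.57031263 -0.10220132  0.06812298] [-3.14155988e+00 -7.18874650e-04 -2.37368788e-01]
```

View pics/w1.png

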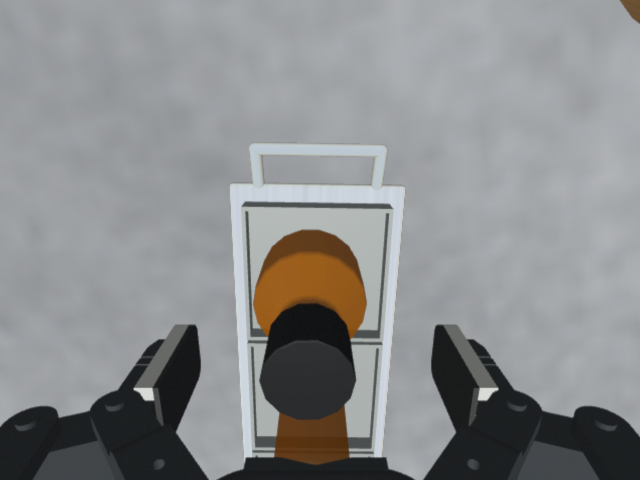

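The wrist view shows the flask cap at (308,380), between open pads at (180,355) and (455,355), so it's centred to about 2 mm. I'll close on it.

Call:
jog_arm(
  moves="1 0 0 0 0;1 0 0 0 0;1 0 0 0 0;1 0 0 0 0;1 0 0 0 0;1 0 0 0 0;1 0 0 0 0;1 0 0 0 0;1 0 0 10 0;1 0 0 10 0;1 0 0 0 0",
  squeeze=40,
)

```text
clock: 4.35
position: [0.5709, -0.1029, 0.089]
tcp_rot: [-3.142, -0.002, -0.238]
ft_force: [-0.3, 0.2, -1.0]
grip_width: 0.0311
```

Call:
jog_arm(
  moves="1 0 0 30 0;1 0 0 30 0;1 -2 20 0 0.02;1 -2 30 0 0.02;1 -3 30 0 0.02;1 -3 30 0 0.02;1 -3 30 0 0.02;1 -3 30 0 0.02;1 -2 25 0 0.01;1 0 14 0 0;1 0 0 0 0;1 0 0 0 0",
)

```text
clock: 5.55
position: [0.552, 0.106, 0.1473]
tcp_rot: [3.141, -0.0, -0.108]
ft_force: [0.6, -0.4, -1.9]
grip_width: 0.031
```

Call:
jog_arm(
  moves="1 1 0 -20 0;1 0 0 -25 0;1 0 0 -15 0;1 0 0 -10 0;1 0 0 -5 0;1 0 0 -4 0;1 0 0 0 0;1 0 0 -2 0;1 0 0 -2 0;1 0 0 0 0;1 0 0 0 0",
)

```text
clock: 6.65
position: [0.553, 0.1064, 0.0644]
tcp_rot: [-3.142, -0.0, -0.108]
ft_force: [0.4, 0.6, -2.1]
grip_width: 0.0305
```

Call:
jog_arm(
  moves="1 0 0 -1 0;1 0 0 0 0;1 0 0 -1 0;1 0 0 0 0;1 0 0 0 0",
)

```text
clock: 7.15
position: [0.5529, 0.1064, 0.0626]
tcp_rot: [-3.142, -0.0, -0.108]
ft_force: [-1.3, -0.6, 6.4]
grip_width: 0.031
```

Call:
jog_arm(
  moves="0.2 0 0 0 0;-0.2 0 0 0 0;-0.6 0 0 0 0;-1 0 0 0 0;-1 0 0 0 0;-1 0 0 0 0;-1 0 0 0 0;-1 0 0 15 0;-1 0 0 30 0;-1 0 0 40 0;-1 0 0 0 0",
)

```text
clock: 8.25
position: [0.5555, 0.1067, 0.1518]
tcp_rot: [-3.14, -0.007, -0.108]
ft_force: [0.6, -0.6, 0.1]
grip_width: 0.0852
```

Call:
jog_arm(
  moves="-1 0 -20 0 -0.02;-1 0 -30 0 -0.02;-1 0 -30 0 -0.02;-1 0 -30 0 -0.02;-1 0 -30 0 -0.02;-1 0 -30 0 -0.02;-1 0 -30 0 -0.01;-1 0 -30 0 0;-1 0 -30 0 0;-1 0 -19 0 0;-1 0 0 0 0;-1 0 0 0 0",
)

```text
clock: 9.45
position: [0.5526, -0.1727, 0.1469]
tcp_rot: [-3.141, 0.001, -0.239]
ft_force: [0.2, 0.9, -0.2]
grip_width: 0.0851
```

```bash
python3 - <<'E'
from h import *
im,d,s=cap('scene'); cv2.imwrite('pics/s1.png',cv2.resize(im[120:340,160:520],None,fx=2,fy=2)[...,::-1]); print(s['position'],s['tcp_rot'],s['grip_width'])
E
```

```text
[ 0.55256063 -0.17265597  0.14693535] [-3.14136611e+00  6.40290555e-04 -2.39029640e-01] 0.08511115408978187
```

View pics/s1.png

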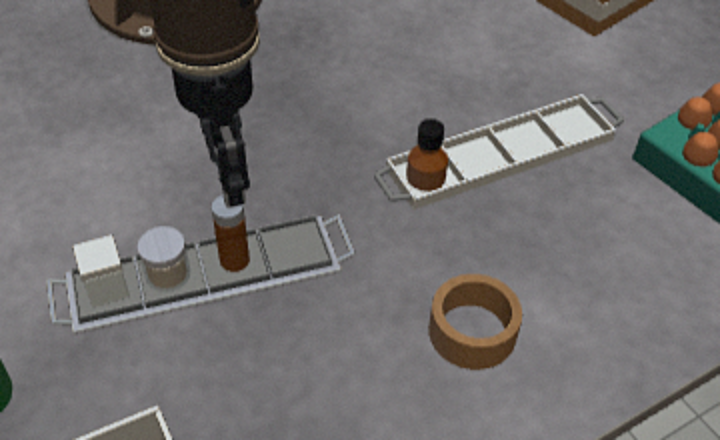

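The flask stands upright in the carrier's right-end compartment at (428,165) in the crop. The gripper is above the bottle at (230,230).

Call:
jog_arm(
  moves="-1 0 0 -30 0;-1 0 0 -30 0;-1 1 0 -20 0;-1 0 0 -12 0;-1 0 0 0 0;1 0 0 0 0;1 0 0 0 0;1 0 0 0 0;1 0 0 0 0;1 0 0 0 0;1 0 0 0 0;1 0 0 0 0",
  squeeze=40,
)

```text
clock: 10.7
position: [0.5543, -0.1729, 0.0561]
tcp_rot: [3.141, -0.001, -0.238]
ft_force: [-1.5, 0.2, 8.3]
grip_width: 0.0351
```

Call:
jog_arm(
  moves="1 0 0 10 0;1 0 0 25 0;1 0 0 30 0;1 0 0 30 0;1 0 0 20 0;1 0 0 0 0;1 0 0 0 0",
)

```text
clock: 11.4
position: [0.5539, -0.1727, 0.1707]
tcp_rot: [3.141, -0.001, -0.238]
ft_force: [-0.1, 0.2, -2.2]
grip_width: 0.0353
```

Call:
jog_arm(
  moves="1 1 20 0 0.01;1 1 30 0 0.01;1 1 40 0 0.02;1 1 40 0 0.02;1 1 40 0 0.02;1 1 40 0 0.02;1 1 40 0 0.02;1 1 40 0 0.01;1 0 35 0 0;1 0 20 0 0;1 0 9 0 0;1 0 0 0 0",
)

```text
clock: 12.6
position: [0.5613, 0.1819, 0.1693]
tcp_rot: [3.141, 0.001, -0.107]
ft_force: [-0.1, 0.2, -1.7]
grip_width: 0.035
```

Call:
jog_arm(
  moves="1 0 0 0 0;1 0 0 -25 0;1 0 0 -30 0;1 0 0 -25 0;1 0 0 -15 0;1 0 0 -10 0;1 0 0 -6 0;1 0 0 -4 0;1 0 0 0 0;1 0 0 0 0",
)

```text
clock: 13.6
position: [0.5623, 0.1814, 0.0559]
tcp_rot: [-3.141, -0.001, -0.108]
ft_force: [-1.0, -0.9, -0.4]
grip_width: 0.0354
```

Call:
jog_arm(
  moves="1 0 0 -2 0;1 0 0 -1 0;1 0 0 -1 0;1 0 0 0 0;1 0 0 0 0",
)

```text
clock: 14.1
position: [0.5619, 0.1814, 0.0513]
tcp_rot: [3.142, 0.0, -0.108]
ft_force: [0.1, -0.4, -1.6]
grip_width: 0.0352
```

Call:
jog_arm(
  moves="1 0 0 -1 0;1 0 0 0 0;1 0 0 -1 0;1 0 0 0 0;1 0 0 0 0",
)

```text
clock: 14.6
position: [0.5616, 0.1815, 0.0507]
tcp_rot: [-3.141, -0.0, -0.108]
ft_force: [-9.7, 0.0, 28.6]
grip_width: 0.0355
```

Call:
jog_arm(
  moves="1 0 0 0.7 0;0.6 0 0 0 0;0.3 0 0 0 0;-0.1 0 0 0 0;-0.6 0 0 0 0;-1 0 0 0 0;-1 0 0 0 0;-1 0 0 0 0;-1 0 0 20 0;-1 0 0 40 0;-1 0 0 40 0;-1 0 0 0 0",
)

```text
clock: 15.8
position: [0.5647, 0.1821, 0.1549]
tcp_rot: [-3.139, -0.007, -0.108]
ft_force: [0.3, 0.3, 0.1]
grip_width: 0.085
```

Call:
jog_arm(
  moves="-1 -2 -20 0 -0.01;-1 -2 -30 0 -0.02;-1 -3 -40 0 -0.02;-1 -3 -45 0 -0.02;-1 -3 -45 0 -0.02;-1 -3 -45 0 -0.02;-1 -3 -45 0 -0.02;-1 -3 -45 0 0;-1 -3 -45 0 0;-1 -3 -40 0 0;-1 -2 -22 0 0;-1 -2 -10 0 0",
)

```text
clock: 17.0
position: [0.5295, -0.2527, 0.1496]
tcp_rot: [3.141, 0.0, -0.24]
ft_force: [-0.3, 0.5, 0.1]
grip_width: 0.0856
```

Call:
jog_arm(
  moves="-1 0 0 0 0;-1 0 0 0 0",
)

```text
clock: 17.2
position: [0.5297, -0.2497, 0.1497]
tcp_rot: [-3.141, 0.001, -0.238]
ft_force: [-0.5, -0.2, -0.0]
grip_width: 0.0852
```

```bash
python3 - <<'E'
from h import *
im,d,s=cap('scene'); cv2.imwrite('pics/s2.png',cv2.resize(im[120:340,160:520],None,fx=2,fy=2)[...,::-1]); print(s['position'],s['tcp_rot'],s['grip_width'])
E
```

```text
[ 0.52969697 -0.24966618  0.14974367] [-3.14122511e+00  6.87938287e-04 -2.37893968e-01] 0.08524859650467977
```

View pics/s2.png

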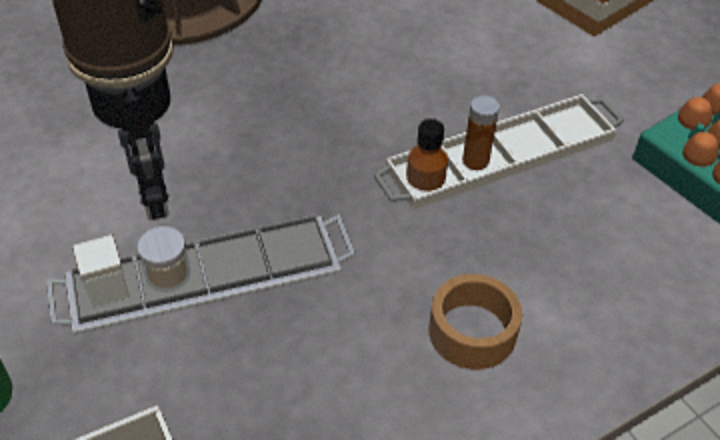

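The bottle stands upright in the second compartment at (480,135). Next is the jar.

Call:
jog_arm(
  moves="-1 1 -1 -30 0;-1 0 0 -35 0;-1 0 0 -30 0;-1 0 0 -15 0;-1 0 0 -7 0;-1 0 0 0 0;1 0 0 0 0;1 0 0 0 0;1 0 0 0 0;1 0 0 0 0;1 0 0 0 0;1 0 0 0 0",
  squeeze=50,
)

```text
clock: 18.45
position: [0.5313, -0.2519, 0.0344]
tcp_rot: [3.141, -0.001, -0.238]
ft_force: [-1.8, 2.2, 10.7]
grip_width: 0.0528
```

Call:
jog_arm(
  moves="1 0 0 10 0;1 0 0 25 0;1 0 0 30 0;1 0 0 30 0;1 0 0 25 0;1 0 0 5 0;1 0 0 0 0;1 0 0 0 0",
)

```text
clock: 19.25
position: [0.5303, -0.2514, 0.1572]
tcp_rot: [-3.141, 0.001, -0.238]
ft_force: [0.9, -0.8, -3.1]
grip_width: 0.0529
```

Call:
jog_arm(
  moves="1 2 20 0 0.01;1 3 30 0 0.01;1 3 40 0 0.01;1 3 40 0 0.01;1 3 40 0 0.01;1 3 45 0 0.01;1 3 45 0 0.01;1 3 45 0 0.01;1 3 45 0 0.01;1 3 45 0 0.01;1 3 40 0 0.01;1 3 30 0 0.01",
)

```text
clock: 20.45
position: [0.5649, 0.2157, 0.1563]
tcp_rot: [3.141, 0.002, -0.116]
ft_force: [0.6, -0.3, -1.1]
grip_width: 0.0525
```

Call:
jog_arm(
  moves="1 2 20 0 0.01;1 2 14 0 0;1 0 9 0 0;1 0 0 0 0;1 0 0 0 0",
)

```text
clock: 20.95
position: [0.5696, 0.2555, 0.1576]
tcp_rot: [3.141, 0.001, -0.108]
ft_force: [0.2, -0.4, -2.2]
grip_width: 0.0528
```

Call:
jog_arm(
  moves="1 0 1 -25 0;1 0 0 -30 0;1 0 0 -30 0;1 0 0 -18 0;1 0 0 -10 0;1 0 0 -7 0;1 0 0 -4 0;1 0 0 0 0;1 0 0 -2 0;1 0 0 0 0;1 0 0 0 0",
)

```text
clock: 22.05
position: [0.5701, 0.2575, 0.0324]
tcp_rot: [-3.141, -0.001, -0.108]
ft_force: [-0.1, 0.7, -2.9]
grip_width: 0.0529
```

Call:
jog_arm(
  moves="1 0 0 -1 0;1 0 0 -0.5 0;1 0 0 0 0;1 0 0 0 0",
)

```text
clock: 22.45
position: [0.5699, 0.2574, 0.0305]
tcp_rot: [3.142, 0.0, -0.108]
ft_force: [-0.3, 0.2, -2.7]
grip_width: 0.0526
```

Call:
jog_arm(
  moves="1 0 0 -0.5 0;1 0 0 0 0;1 0 0 -0.5 0;1 0 0 0 0;1 0 0 0 0",
)

```text
clock: 22.95
position: [0.5699, 0.2573, 0.0295]
tcp_rot: [3.142, 0.0, -0.108]
ft_force: [-0.8, 0.1, -2.8]
grip_width: 0.0526
```

Call:
jog_arm(
  moves="1 0 0 -0.5 0;1 0 0 0 0;1 0 0 -0.3 0;1 0 0 0 0;1 0 0 0 0",
)

```text
clock: 23.45
position: [0.5699, 0.2573, 0.0294]
tcp_rot: [-3.141, -0.0, -0.108]
ft_force: [-3.7, -2.2, 11.0]
grip_width: 0.0529
```

Call:
jog_arm(
  moves="0.6 0 0 0 0;0.3 0 0 0 0;-0.1 0 0 0 0;-0.6 0 0 0 0;-1 0 0 0 0;-1 0 0 0 0;-1 0 0 0 0;-1 0 0 20 0;-1 0 0 40 0;-1 0 0 40 0;-1 0 0 20 0;-1 0 0 0 0",
)

```text
clock: 24.65
position: [0.5717, 0.2581, 0.152]
tcp_rot: [-3.139, -0.005, -0.108]
ft_force: [-0.0, 0.1, 0.3]
grip_width: 0.0855
```

Call:
jog_arm(
  moves="-1 -3 -20 0 -0.005;-1 -4 -30 0 -0.005;-1 -4 -45 0 -0.005;-1 -4 -45 0 -0.005;-1 -4 -45 0 -0.005;-1 -4 -45 0 -0.005;-1 -4 -45 0 -0.005;-1 -4 -45 0 -0.005;-1 -4 -45 0 0;-1 -4 -45 0 0;-1 -4 -45 0 0;-1 -4 -45 0 0",
)

```text
clock: 25.85
position: [0.521, -0.2446, 0.1475]
tcp_rot: [-3.141, 0.002, -0.148]
ft_force: [0.8, -0.1, 1.2]
grip_width: 0.0853
```

Call:
jog_arm(
  moves="-1 -4 -35 0 0;-1 -4 -25 0 0;-1 -2 -15 0 0;-1 0 0 0 0;-1 0 0 0 0",
)

```text
clock: 26.35
position: [0.5123, -0.3169, 0.148]
tcp_rot: [-3.141, 0.001, -0.149]
ft_force: [0.3, 1.0, -1.0]
grip_width: 0.0856
```

```bash
python3 - <<'E'
from h import *
im,d,s=cap('wrist','w2.png'); print(s['position'],s['tcp_rot'])
im,d,s=cap('top'); cv2.imwrite('pics/t2.png',cv2.resize(im[225:310,90:270],None,fx=4,fy=4,interpolation=cv2.INTER_CUBIC)[...,::-1]); 
E
```

```text
[ 0.51227959 -0.31694565  0.14802882] [-3.14076675e+00  1.23244885e-03 -1.48513116e-01]
```

View pics/w2.png

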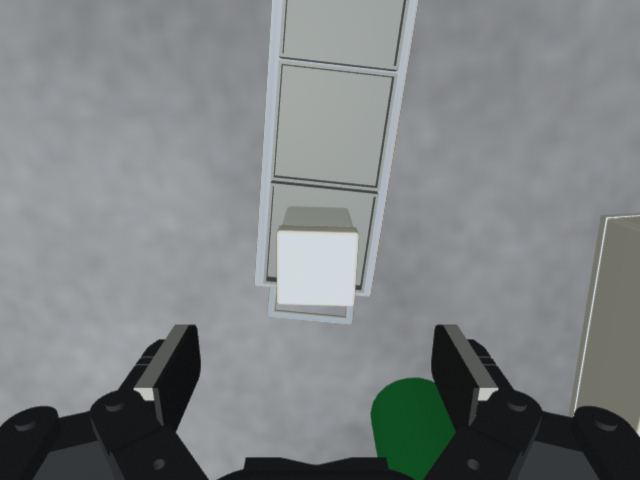

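View pics/t2.png

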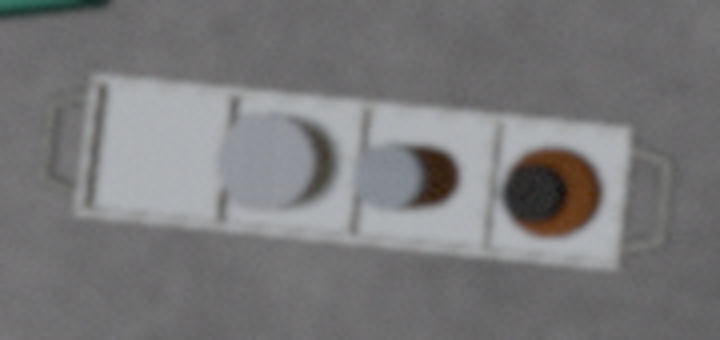

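The wrist view shows the pot lid centred at (317,267), turned about 0.04 rad clockwise relative to the tool. The top view shows the flask, bottle and jar each in their own compartment; the apparent outward lean is parallax. Now I'll work out the pot's centre.

```bash
python3 - <<'E'
from h import *
from scipy.spatial.transform import Rotation as Ro
c=robot.calibration('wrist'); T=np.eye(4); T[:3,:3]=Ro.from_euler('xyz',[-3.14077,.00123,-.14851]).as_matrix(); T[:3,3]=[.51228,-.31695,.14803]
M=T@np.array(c['T_tool_cam']); L=[]
for u,v in((278,228),(358,231),(355,306),(276,303)):
    r=M[:3,:3]@[(u-c['cx'])/c['fx'],(v-c['cy'])/c['fy'],1]; o=M[:3,3]; L.append((o+r*(.075-o[2])/r[2])[:2])
L=np.array(L); print(L.mean(0)); 
for a,b in((0,1),(3,2),(0,3),(1,2)): e=L[b]-L[a]; print(np.arctan2(e[1],e[0]),np.linalg.norm(e))
E
```

```text
[ 0.51318511 -0.32145887]
-0.1890036341002742 0.0439410946717192
-0.19202596182081444 0.04624899962982247
-1.775960372606092 0.045715019651137355
-1.7255931913799847 0.04587566677211847
```

Call:
jog_arm(
  moves="-1 2 -4 -20 -0.038;-1 0 0 -35 0;-1 0 0 -30 0;-1 0 0 -12 0;-1 0 0 -3 0;-1 0 0 0 0;1 0 0 0 0;1 0 0 0 0;1 0 0 0 0;1 0 0 0 0;1 0 0 0 0;1 0 0 0 0",
  squeeze=40,
)

```text
clock: 27.65
position: [0.5153, -0.322, 0.0498]
tcp_rot: [3.141, -0.001, -0.186]
ft_force: [-1.4, 1.1, 9.9]
grip_width: 0.0455
```

Call:
jog_arm(
  moves="1 0 0 10 0;1 0 0 25 0;1 0 0 30 0;1 0 0 30 0;1 0 0 25 0;1 0 0 5 0;1 0 0 0 0;1 0 0 0 0",
)

```text
clock: 28.45
position: [0.5144, -0.3213, 0.173]
tcp_rot: [-3.141, 0.001, -0.186]
ft_force: [0.0, -0.0, -1.0]
grip_width: 0.0451
```

Call:
jog_arm(
  moves="1 3 20 0 0.005;1 4 30 0 0.005;1 4 40 0 0.005;1 4 45 0 0.005;1 4 45 0 0.005;1 4 45 0 0.005;1 4 45 0 0.005;1 4 45 0 0.005;1 4 45 0 0.005;1 4 45 0 0.005;1 4 45 0 0.005;1 4 45 0 0.005",
)

```text
clock: 29.65
position: [0.561, 0.1751, 0.1723]
tcp_rot: [3.141, 0.002, -0.126]
ft_force: [-0.0, 0.1, -0.5]
grip_width: 0.0456
```

Call:
jog_arm(
  moves="1 4 45 0 0.005;1 4 40 0 0.005;1 4 35 0 0.005;1 3 25 0 0.005;1 2 14 0 0;1 0 0 0 0;1 0 0 0 0;1 0 0 0 0",
)

```text
clock: 30.45
position: [0.5787, 0.331, 0.1733]
tcp_rot: [3.141, 0.001, -0.107]
ft_force: [0.1, -0.5, -0.1]
grip_width: 0.0453
```

Call:
jog_arm(
  moves="1 -1 1 -25 0;1 0 0 -30 0;1 0 0 -30 0;1 0 0 -18 0;1 0 0 -10 0;1 0 0 -7 0;1 0 0 -4 0;1 0 0 0 0;1 0 0 -2 0;1 0 0 0 0;1 0 0 0 0",
)

```text
clock: 31.55
position: [0.5781, 0.3335, 0.0481]
tcp_rot: [-3.141, -0.001, -0.106]
ft_force: [-1.0, 0.3, -0.5]
grip_width: 0.0455
```

```bash
python3 - <<'E'
from h import *
im,d,s=cap('scene'); cv2.imwrite('pics/s3.png',cv2.resize(im[140:250,320:500],None,fx=4,fy=4,interpolation=cv2.INTER_CUBIC)[...,::-1]); print(s['position'],s['ft_force'],s['grip_width'])
E
```

```text
[0.57809042 0.33351762 0.04814107] [-0.99941123  0.33102431 -0.53630516] 0.04547929062398103
```

View pics/s3.png

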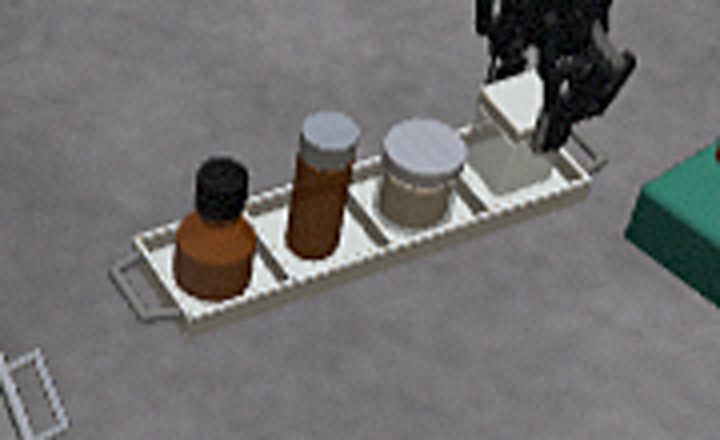

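The pot is held upright just above the left-end compartment, with its lid at (515,100). The other three stand upright. I'll lower it the last few mm.

Call:
jog_arm(
  moves="1 0 0 -1 0;1 0 0 0 0;1 0 0 -1 0;1 0 0 0 0;1 0 0 -0.5 0;1 0 0 0 0;1 0 0 0 0",
)

```text
clock: 32.3
position: [0.5779, 0.3333, 0.0452]
tcp_rot: [3.142, 0.0, -0.106]
ft_force: [0.6, -0.6, -0.7]
grip_width: 0.0453
```

Call:
jog_arm(
  moves="1 0 0 -0.5 0;1 0 0 0 0;1 0 0 -0.4 0;1 0 0 0 0;1 0 0 0 0",
)

```text
clock: 32.8
position: [0.578, 0.3335, 0.0449]
tcp_rot: [-3.141, -0.0, -0.106]
ft_force: [-2.6, 0.6, 9.5]
grip_width: 0.0452
```

Call:
jog_arm(
  moves="0.6 0 0 0 0;0.3 0 0 0 0;-0.1 0 0 0 0;-0.6 0 0 0 0;-1 0 0 0 0;-1 0 0 0 0;-1 0 0 0 0;-1 0 0 20 0;-1 0 0 40 0;-1 0 0 40 0;-1 0 0 40 0;-1 0 0 0 0",
)

```text
clock: 34.0
position: [0.5806, 0.3348, 0.1902]
tcp_rot: [-3.137, -0.007, -0.106]
ft_force: [1.0, -0.7, 0.1]
grip_width: 0.0853
```

Call:
jog_arm(
  moves="-1 -20 40 0 0.05;-1 -30 45 0 0.05;-1 -30 45 0 0.05;-1 -30 45 0 0.05;-1 -30 45 0 0;-1 0 0 0 0;-1 0 0 0 0",
)

```text
clock: 34.7
position: [0.4458, 0.5406, 0.1837]
tcp_rot: [3.141, 0.0, 0.096]
ft_force: [-0.2, -0.7, -0.4]
grip_width: 0.0856
```

```bash
python3 - <<'E'
from h import *
im,d,s=cap('scene'); cv2.imwrite('pics/s4.png',cv2.resize(im[140:300,320:520],None,fx=4,fy=3.75,interpolation=cv2.INTER_CUBIC)[...,::-1]); print(s['position'],s['ft_force'],s['grip_width'])
im,d,s=cap('top','t4.png'); P=cloud('top',d)
t=np.array([.5657,.2192]);a=-.1065; Rm=np.array([[np.cos(a),-np.sin(a)],[np.sin(a),np.cos(a)]])
for n,y,z in(('flask',-.114,.094),('bottle',-.038,.104),('jar',.038,.062),('pot',.114,.070)):
    q=(P[...,:2]-t)@Rm; m=(d>0)&(abs(P[...,2]-z)<.009)&(abs(q[...,1]-y)<.038)&(abs(q[...,0])<.045)
    print(n,'carrier-frame top centre',((q[m].max(0)+q[m].min(0))/2).round(4),'z',np.median(P[m][:,2]).round(4),'expected',z)
for n,(r0,r1,c0,c1) in(('tape',(140,205,240,300)),('spray',(230,290,470,560))):
    Q=P[r0:r1,c0:c1].reshape(-1,3); Q=Q[(Q[:,2]>.02)&(Q[:,2]<.3)]; print(n,Q.min(0).round(3),Q.max(0).round(3))
E
```

```text
[0.4458065  0.54062142 0.1836735 ] [-0.18972715 -0.67407009 -0.43595389] 0.08557665112584151
flask carrier-frame top centre [-0.0011 -0.1136] z 0.0929 expected 0.094
bottle carrier-frame top centre [ 0.0005 -0.0398] z 0.1028 expected 0.104
jar carrier-frame top centre [0.0017 0.0377] z 0.0611 expected 0.062
pot carrier-frame top centre [-0.0018  0.1156] z 0.0689 expected 0.07
tape [ 0.729 -0.035  0.02 ] [0.829 0.064 0.053]
spray [ 0.536 -0.523  0.02 ] [ 0.611 -0.439  0.228]
```

View pics/s4.png

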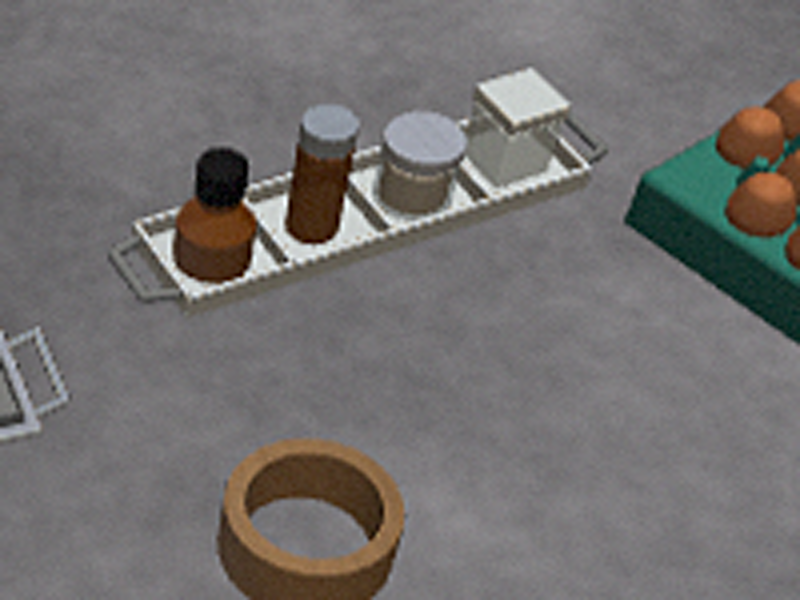

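All four stand upright: flask (215,225), bottle (320,175), jar (425,165), pot (520,125). Each is within about 2 mm of its compartment centre and at the expected height, and the gripper is clear of everything. I'll hand it in.

```bash
python3 -c "
from workcell import robot; print(robot.finish_job())"
```

```text
the job is handed in; nothing more can be done
None
```

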